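# Stack the last case on the scale and book the weight

### The arm

A 6-joint arm with a two-finger parallel gripper is mounted at the origin on the work surface. World frame = base frame: x ahead of the robot, y to its left, z up, the work surface at z = 0. Lengths are in m, angles in rad, forces in N, time in s.
With the tool pointing down it reaches from about 0.35 to 0.85 m from the base axis. Payload 8.1 kg.
Tool frame: the origin (TCP) lies on the centre line of the jaws, within the pads' length; the fingertips stand 17 mm ahead of it and the grasp point (between the pads) lies 2 mm behind it; z points along the fingers, y is the line along which they close (so a half turn about z gives the same grasp; the last joint's range is limited). The gripper opens to 93 mm and grips with 3 to 60 N. Pads are 15 mm wide; open, the fingers measure 128 mm over their backs; the gripper's body (75 mm by 188 mm) begins 65 mm behind the grasp point.
Start: joints at [-1.408, 0.13, 1.488, -0, 1.523, -0.085], TCP at [0.147, -0.582, 0.236] pointing down, gripper open.
Joint ranges: [-2.96, 2.96], [-0.89, 2.26], [0.02, 2.5], [-1.34, 4.48], [0, 2.73], [-2.66, 2.66]. Speed limits (rad/s): [2.39, 2.39, 2.79, 3.14, 3.14, 3.14].

### API

Orientations are given as a unit quaternion [w, x, y, z].
In Python, from cell import manip, kinematics, optics, close_job gives the robot as it stands. The module is installed in compiled form; this text tells all that it offers. Calls block until the motion is done:
- manip.move_ptp(position, orientation): joint-space move of the TCP to a pose.
- manip.servo_line(position, attitude=None, v=0.15, force_limit=None): straight line of the TCP; attitude=None keeps the orientation; v is the mean speed in m/s. With force_limit (N) it stops when the force on the tool has changed by that much, and returns True; else False.
- manip.set_joints(angles): joint-space move.
- manip.gripper_to(opening, squeeze=None): finger opening in m; squeeze is the grip in N (None keeps the last); returns when the fingers have stopped.
- manip.wait(seconds).
- kinematics.solve_ik(position, orientation): joint angles nearest the present ones, or None.
- optics.get_image(name): name is "side" or "top" or "wrist"; returns a dict with "pixels" (384x512x3 uint8, red, green, blue), "camera_matrix" (3x3 intrinsics, pixels), "origin" and "rotation" of the camera in the world. Camera axes: x right, y up, looking along -z (the intrinsics and any distortion apply to the point x, -y, -z); pixel columns grow to the right and rows downward; lengths in m; the calibration is good to about 2 mm. A picture is of the moment at which its call begins. There is no depth.
A pose or a line that the arm cannot do raises manip.PlanningError and nothing moves.
- close_job(): hands the job in; it is judged then, once.
Readings, each from a call of its own:
- manip.read_t(): time.
- manip.read_q(): joint angles.
- manip.read_joint_velocities(): joint speeds.
- manip.read_joint_efforts(): joint torques, N m.
- manip.read_eef_pos(): TCP position.
- manip.read_ee_rot(): TCP orientation.
- manip.read_wrist_force(): force on the tool from outside, world axes, zero at the start.
- manip.read_torque(): the same for the moment, N m.
- manip.read_opening(): finger opening in m.
- manip.read_grip_force(): force on a finger pad.
Only numpy, scipy, OpenCV 4.12 (cv2) and the standard library are available. Lean on these libraries where they do the work, as an engineer would, in place of code of your own. Each camera call takes 0.05 s, during which the arm holds its last target. There are 200 camera calls.

### The job

The last wooden case stands on its edge in the little rack: take it out, lay it down flat on the open bench and let go, then take it again across its width and set it (do not drop it) flat and square on top of the two cases on the scale, edges and ends in line with theirs, either big face up, and let go. Then book the weight on the keypad: with the column standing, press fully down and let spring back, one key at a time, first the large round key, then the square key, then the long bar key. Leave the small round key unpressed, and do not shift the bottle or the tape roll.

Things in the scene. Friction and masses are not known exactly. Their poses are not given: they have to be found in the camera images.
- case_new: case to be stacked: closed wooden box 100 x 62 x 34 mm, 150 to 300 g, at first on its long narrow edge in the rack. Origin: centre of the face it stands on then. x along its 100 mm length, y through its 34 mm thickness, z along its 62 mm width (up while on edge). Stood on the bench, it tips over flat when its top is pushed some 30 mm along y; its middle then lies about 48 mm from where it stood
- case_new_center (a point): middle of the case to be stacked, 31 mm along its z from its origin; axes as the case
- case_mid: upper of the two like cases (100 x 62 x 34 mm) lying flat in a column on the scale, loose. Origin: centre of its underside. x along its length, y along its width, z up; its top is 34 mm above the origin (about 122 mm above the bench)
- case_mid_center (a point): middle of the upper case on the scale, 17 mm above its origin; axes as the case
- case_low: lower of the two like cases, lying flat on the scale pan, loose. Origin: centre of its underside; x along its length, y width, z up
- case_low_center (a point): middle of the lower case on the scale, 17 mm above its origin
- scale_pan (a point): middle of the top of the scale's square steel pan, 170 x 170 mm, 54 mm above the bench; x, y along its sides. The scale is fixed; its pan does not move. The bench in front of it (x 0.39 to 0.51 m, y -0.15 to 0.15 m) is always clear
- rack: fixed rack: plywood base 120 x 75 x 8 mm, two aluminium lips 110 mm long, 5 mm thick, 18 mm high above the base, 39 mm apart inside, holding the case by the bottom of its big faces; ends open. Origin: centre of its underside; x along the slot, y across. In it the case's underside is 8 mm and its top 70 mm above the bench; it lifts straight out
- terminal: fixed keypad terminal: grey housing 150 x 170 mm, deck 36 mm high, display ridge 32 mm deep, 58 mm high at its +x side. Origin: centre of its underside; x towards the display, y left. White keys, tops 10 mm above the deck (46 mm above the bench), at (x, y) mm: large round (10, -40), small round (10, 40), long bar (-45, -35), square (-45, 40)
- key_big (a joint): large round key, 34 mm across. Reading 0 up, 0.006 m fully pressed; spring return, about 1.5 N to start and 5 N fully down.
- key_big_top (a point): centre of the top of the large round key (moves with it)
- key_square (a joint): square key, 28 x 28 mm. Reading 0 up, 0.006 m fully pressed; spring return, about 1.5 N to start and 5 N fully down.
- key_square_top (a point): centre of the top of the square key (moves with it)
- key_bar (a joint): long bar key, 66 mm along the terminal's y, 20 mm along its x. Reading 0 up, 0.006 m fully pressed; spring return, about 1.5 N to start and 5 N fully down.
- key_bar_top (a point): centre of the top of the bar key (moves with it)
- key_small (a joint): small round key, 18 mm across, not to be pressed. Reading 0 up, 0.006 m fully pressed; spring return, about 1.5 N to start and 5 N fully down.
- key_small_top (a point): centre of the top of the small round key
- bottle: bystander: small white bottle, 40 mm across, 85 mm tall, loose; origin at the centre of its underside
- tape_roll: bystander: roll of tape lying flat, 90 mm across, 24 mm high, loose; origin at the centre of its underside
Not all that is in view belongs to the job. Leave any pink look-alike of the terminal alone.

How it is judged:
On the way, in this order (a step that is already met when the one before it is completed fails the run):
1. the case lies flat on the bench, let go ((angle between case_new's own y axis and vertical below 0.1 rad or angle between case_new's own y axis and vertical above 3.04 rad) and height (world z) of case_new_center below 0.021 m and contact force between the fingers and case_new below 0.05 N and linear speed of case_new below 0.03 m/s), for 0.1 s.
2. the case lies flat and square on the column on the scale, let go (horizontal distance between case_new_center and case_mid_center below 0.01 m and horizontal distance between case_mid_center and case_low_center below 0.01 m and horizontal distance between case_low_center and scale_pan below 0.045 m and z of case_new_center in the frame of case_mid between 0.047 and 0.055 m and z of case_mid_center in the frame of case_low between 0.047 and 0.055 m and z of case_low_center in the frame of scale_pan between 0.013 and 0.021 m and angle between the x axis of case_new and the x axis of case_mid, either way round below 0.17 rad and angle between the y axis of case_new and the z axis of case_mid, either way round below 0.08 rad and angle between the x axis of case_mid and the x axis of case_low, either way round below 0.17 rad and contact force between the fingers and case_new below 0.05 N and linear speed of each of case_new, case_mid, case_low below 0.02 m/s), for 0.2 s.
3. the large round key alone is pressed, the column standing (value of joint key_big above 0.004 m and value of joint each of key_small, key_square, key_bar below 0.0015 m and horizontal distance between case_new_center and case_mid_center below 0.01 m and horizontal distance between case_mid_center and case_low_center below 0.01 m and horizontal distance between case_low_center and scale_pan below 0.045 m and z of case_new_center in the frame of case_mid between 0.047 and 0.055 m and z of case_mid_center in the frame of case_low between 0.047 and 0.055 m and z of case_low_center in the frame of scale_pan between 0.013 and 0.021 m and angle between the x axis of case_new and the x axis of case_mid, either way round below 0.17 rad and angle between the y axis of case_new and the z axis of case_mid, either way round below 0.08 rad and angle between the x axis of case_mid and the x axis of case_low, either way round below 0.17 rad and contact force between the fingers and case_new below 0.05 N), for 0.05 s.
4. the square key alone is pressed, the column standing (value of joint key_square above 0.004 m and value of joint each of key_big, key_small, key_bar below 0.0015 m and horizontal distance between case_new_center and case_mid_center below 0.01 m and horizontal distance between case_mid_center and case_low_center below 0.01 m and horizontal distance between case_low_center and scale_pan below 0.045 m and z of case_new_center in the frame of case_mid between 0.047 and 0.055 m and z of case_mid_center in the frame of case_low between 0.047 and 0.055 m and z of case_low_center in the frame of scale_pan between 0.013 and 0.021 m and angle between the x axis of case_new and the x axis of case_mid, either way round below 0.17 rad and angle between the y axis of case_new and the z axis of case_mid, either way round below 0.08 rad and angle between the x axis of case_mid and the x axis of case_low, either way round below 0.17 rad and contact force between the fingers and case_new below 0.05 N), for 0.05 s.
5. the bar key alone is pressed, the column standing (value of joint key_bar above 0.004 m and value of joint each of key_big, key_small, key_square below 0.0015 m and horizontal distance between case_new_center and case_mid_center below 0.01 m and horizontal distance between case_mid_center and case_low_center below 0.01 m and horizontal distance between case_low_center and scale_pan below 0.045 m and z of case_new_center in the frame of case_mid between 0.047 and 0.055 m and z of case_mid_center in the frame of case_low between 0.047 and 0.055 m and z of case_low_center in the frame of scale_pan between 0.013 and 0.021 m and angle between the x axis of case_new and the x axis of case_mid, either way round below 0.17 rad and angle between the y axis of case_new and the z axis of case_mid, either way round below 0.08 rad and angle between the x axis of case_mid and the x axis of case_low, either way round below 0.17 rad and contact force between the fingers and case_new below 0.05 N), for 0.05 s.
At the end, for the whole second after the job is handed in: all three cases lie flat in one column on the scale pan, each within 10 mm and 10 degrees of the one below, the lowest within 45 mm of the pan's middle, at rest and released; all four keys up (less than 1.5 mm down) (all of step 2 and value of joint each of key_big, key_small, key_square, key_bar below 0.0015 m); the robot touches nothing.
It fails at once if the small round key is pressed (more than 2 mm) (value of joint key_small above 0.002 m).
It fails at once if two keys are pressed at once (each more than 2 mm) (value of joint each of key_big, key_square above 0.002 m or value of joint each of key_big, key_bar above 0.002 m or value of joint each of key_square, key_bar above 0.002 m).
It fails at once if the case is dropped onto the column (falls freely onto it faster than 0.5 m/s) (horizontal distance between case_new_center and case_mid_center below 0.05 m and linear speed of case_new above 0.5 m/s and contact force between the fingers and case_new below 0.05 N).
It fails at once if a bystander is shifted by more than 30 mm (distance of any of bottle, tape_roll from where it was at the start of the episode above 0.03 m).
It also fails if it takes over 72 s, if anything falls off the work surface, if the arm or the gripper's body presses on something with over 40 N, if the wrist force passes 120 N, or if a joint passes its speed limit or range.

## Working session

There is one attempt and no reset: what is moved stays moved. The work goes in short steps, each a Python script; the robot and the scene stay as the last script left them, time stands still between calls to the robot, and variables do not carry over. Pictures are saved under pics/ and viewed, at most 10 in all, crops included, and the job is handed in when it is done.

```bash
mkdir -p pics; cat > h.py <<'E'
import numpy as np, cv2
from cell import manip, kinematics, optics, close_job
def snap(name, fn=None):
    d=optics.get_image(name)
    if fn: cv2.imwrite('pics/'+fn, d['pixels'][:,:,::-1])
    return d
def ray(d,u,v):
    K=np.array(d['camera_matrix']); D=np.array(d.get('distortion',np.zeros(5)),float)
    p=cv2.undistortPoints(np.array([[[u,v]]],float),K,D)[0,0]
    return np.array(d['origin']), np.array(d['rotation'])@np.array([p[0],-p[1],-1.])
def onplane(d,u,v,z):
    o,r=ray(d,u,v); return o+r*(z-o[2])/r[2]
def proj(d,P):
    K=np.array(d['camera_matrix']);D=np.array(d.get('distortion',np.zeros(5)),float)
    c=np.array(d['rotation']).T@(np.array(P)-np.array(d['origin'])); c=np.array([c[0],-c[1],-c[2]])
    return cv2.projectPoints(c.reshape(1,1,3),np.zeros(3),np.zeros(3),K,D)[0].ravel()
def down(yaw):  # tool z down, closing axis y at angle yaw+90 ; tool x at yaw
    return [0,np.cos(yaw/2),np.sin(yaw/2),0]
E
python3 - <<'E'
from h import *
for n in('top','side'):
    d=snap(n,n+'0.png'); print(n,d.keys(),[np.round(d[k],3).tolist() for k in d if k!='pixels'])
print(manip.read_ee_rot(),manip.read_t())
E
```

```text
top dict_keys(['pixels', 'camera_matrix', 'origin', 'rotation']) [[[358.834, 0.0, 256.761], [0.0, 358.834, 192.073], [0.0, 0.0, 1.0]], [0.446, -0.006, 1.073], [-0.703, -0.02, 0.024, 0.711]]
side dict_keys(['pixels', 'camera_matrix', 'origin', 'rotation']) [[[478.068, 0.0, 253.97], [0.0, 478.068, 190.863], [0.0, 0.0, 1.0]], [0.226, 1.054, 0.727], [-0.12, -0.069, 0.491, 0.86]]
[-8.37639348e-04  9.92333769e-01  1.23583928e-01 -4.67502373e-05] 0.1
```

View pics/top0.png

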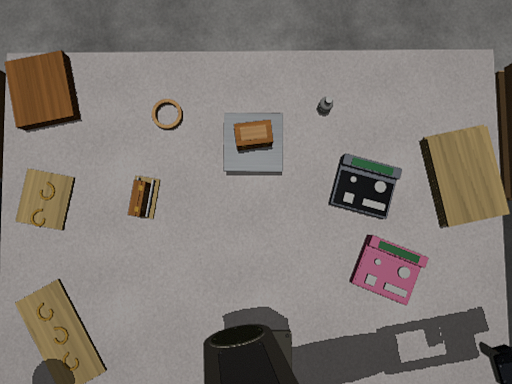

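View pics/side0.png

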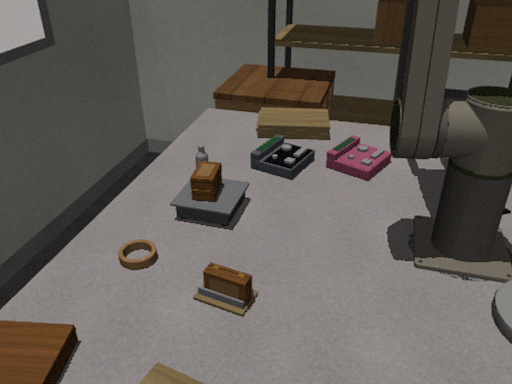

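The top view shows the rack with the case at about (143,197), the scale with its column at (253,135), the dark terminal at (365,187), the bottle at (325,105) and the tape at (167,114). The pink decoy is at (388,270). The camera rotation is a quaternion, so I'll fix that in the helper and look from close by with the wrist camera.

```bash
sed -i "s/np.array(d\['rotation'\])/RM(d)/g" h.py; cat >> h.py <<'E'
from scipy.spatial.transform import Rotation as Ro
def RM(d):
    w,x,y,z=d['rotation']; return Ro.from_quat([x,y,z,w]).as_matrix()
E
python3 - <<'E'
from h import *
d=snap('top')
for n,u,v,z in [('rackcase',141,197,.07),('case_mid',253.5,129,.122),('mid corners',235,123,.122),('',271,122,.122),('pan',253,143,.054),('pan corners',223,113,.054),('',283,113,.054),('',283,174,.054),('',223,175,.054),('big',380,187,.046),('small',353,180,.046),('bar',374,205,.046),('sq',348,198,.046),('bottle',327,108,.0),('tape',167,114,.024)]:
    print(n,onplane(d,u,v,z).round(3))
E
python3 - <<'E'
from h import *
d=snap('top')
p=onplane(d,141,197,.07)
manip.move_ptp([p[0],p[1],0.33],down(np.pi/2))
d=snap('wrist','w1.png'); np.save('w1.npy',d,allow_pickle=True)
print(manip.read_t(),manip.read_eef_pos(),d['origin'],d['rotation'],manip.read_q())
E
```

```text
rackcase [0.497 0.312 0.07 ]
case_mid [ 0.674 -0.005  0.122]
mid corners [0.691 0.045 0.122]
 [ 0.692 -0.052  0.122]
pan [ 0.649 -0.003  0.054]
pan corners [0.738 0.083 0.054]
 [ 0.736 -0.09   0.054]
 [ 0.559 -0.088  0.054]
 [0.558 0.084 0.054]
big [ 0.519 -0.366  0.046]
small [ 0.54  -0.289  0.046]
bar [ 0.468 -0.348  0.046]
sq [ 0.489 -0.274  0.046]
bottle [ 0.765 -0.229  0.   ]
tape [0.745 0.251 0.024]
3.6167 [0.49741641 0.31090408 0.32989987] [0.49729563 0.38719538 0.47879708] [ 9.90529024e-01 -1.37302877e-01 -1.98464952e-04 -3.63606541e-04] [ 4.71305759e-01  7.48827861e-02  1.37753082e+00 -1.22446752e-04
  1.68935466e+00  4.72366948e-01]
```

View pics/w1.png

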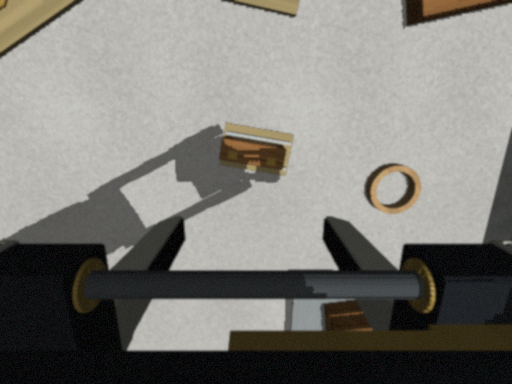

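The wrist view shows the case in its rack around (255,152), with a clasp near (250,168). I'll enlarge that crop.

```bash
python3 - <<'E'
import cv2,numpy as np
a=cv2.imread('pics/w1.png')[110:190,205:305]; a=cv2.resize(a,None,fx=8,fy=7.5,interpolation=cv2.INTER_CUBIC)
a=cv2.convertScaleAbs(a,alpha=1.4)
cv2.imwrite('pics/w1c.png',a[:600])
E
```

```text
(no output)
```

View pics/w1c.png

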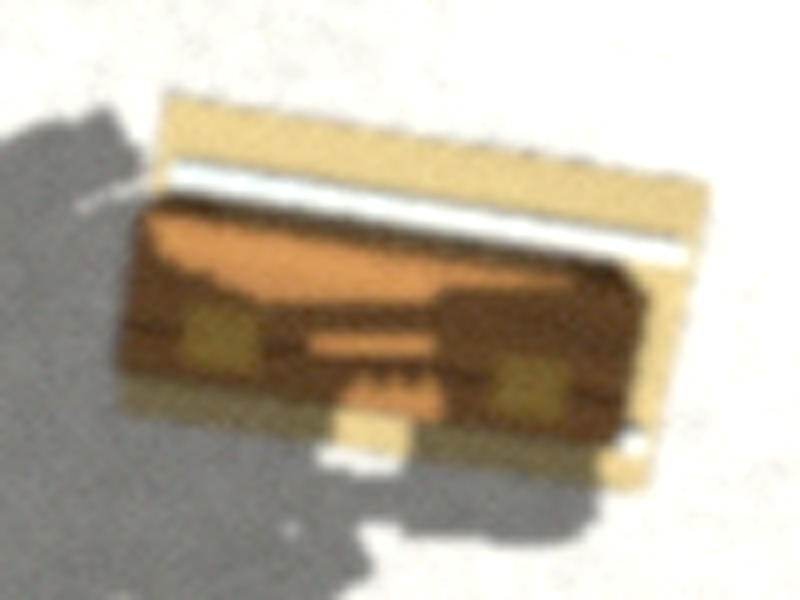

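The enlarged crop shows the plywood base corners at (165,92), (710,185) and (650,490), and the top of the case spanning about (120–640, 210–440).

```bash
python3 - <<'E'
from h import *
d=np.load('w1.npy',allow_pickle=True).item()
f=lambda c,z:onplane(d,205+c[0]/8-.44,110+c[1]/7.5-.44,z)
A,B,C=[f(c,.008) for c in [(165,92),(710,185),(650,490)]]
print(A,B,C,np.linalg.norm(A-B),np.linalg.norm(B-C))
yaw=np.arctan2(*(B-A)[1::-1]); print('yaw',yaw, 'cen',(A+C)/2)
c=(A+C)/2; u=np.array([np.cos(yaw),np.sin(yaw),0]);v=np.array([-u[1],u[0],0])
for n,a,b,z in [('top',50,17,.07),('top',-50,17,.07),('top',-50,-17,.07),('top',50,-17,.07),('lip+',55,24.5,.026),('lip+',-55,24.5,.026),('base',-60,37.5,.008),('base',60,-37.5,.008)]:
    P=c+u*a/1e3+v*b/1e3;P[2]=z;q=proj(d,P);print(n,a,b,((q[0]-205+.44)*8).round(),((q[1]-110+.44)*7.5).round())
t=onplane(d,205+370/8,110+358/7.5,.07);print('hinge mid',t, 'local',(t-c)@u,(t-c)@v)
E
```

```text
[0.44921589 0.37066862 0.008     ] [0.56633889 0.3497606  0.008     ] [0.55569268 0.27768956 0.008     ] 0.11897454992189732 0.07285311247192576
yaw -0.17665260446944056 cen [0.50245429 0.32417909 0.008     ]
top 50 17 692.0 298.0
top -50 17 172.0 211.0
top -50 -17 146.0 376.0
top 50 -17 655.0 459.0
lip+ 55 24.5 694.0 242.0
lip+ -55 24.5 174.0 154.0
base -60 37.5 168.0 88.0
base 60 -37.5 646.0 494.0
hinge mid [0.49402302 0.31919508 0.07      ] local -0.007424186916095194 -0.006388124575310724
```

```bash
python3 - <<'E'
from h import *
yaw=-.177; u=np.array([np.cos(yaw),np.sin(yaw)])
c=np.array([.5025,.3242])-.007*u
q=down(yaw+np.pi)
manip.gripper_to(.085,25)
manip.move_ptp([*c,.13],q)
print(manip.servo_line([*c,.057],v=.12,force_limit=8))
manip.gripper_to(.02,25); print('open',manip.read_opening(),manip.read_grip_force(),manip.read_wrist_force())
manip.servo_line([*c,.16],v=.12)
manip.move_ptp([.475,0,.13],down(np.pi/2))
print(manip.servo_line([.475,0,.058],v=.12,force_limit=10))
print(manip.servo_line([.475,0,.046],v=.02,force_limit=4),manip.read_eef_pos(),manip.read_opening(),manip.read_t())
snap('side','s2.png')
E
```

```text
False
open 0.03391502548046799 24.990670680999756 [-0.58707267 -1.29196207  0.80388194]
False
True [ 4.75204193e-01 -7.36605691e-05  4.87041779e-02] 0.033932152931722435 10.3667
```

View pics/s2.png

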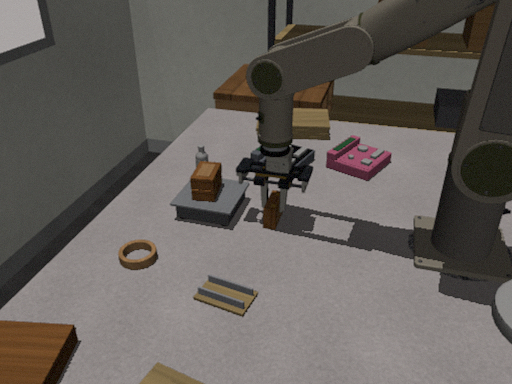

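The side view shows the case standing on the bench in the jaws at about (272,210). The rack is empty.

```bash
python3 - <<'E'
from h import *
manip.gripper_to(.06); manip.servo_line([.475,0,.12],v=.15)
manip.gripper_to(0.0)
manip.servo_line([.524,0,.12],v=.15); print(manip.servo_line([.524,0,.067],v=.12,force_limit=8))
manip.servo_line([.474,0,.067],v=.08); manip.wait(.3)
manip.servo_line([.50,0,.16],v=.2); manip.gripper_to(.085)
manip.move_ptp([.52,-.06,.36],down(np.pi/2))
d=snap('wrist','w3.png'); np.save('w3.npy',d,allow_pickle=True); print(manip.read_t(),d['camera_matrix'])
E
```

```text
False
17.7833 [[268.03618964   0.         253.48138941]
 [  0.         268.03618964 187.50960235]
 [  0.           0.           1.        ]]
```

View pics/w3.png

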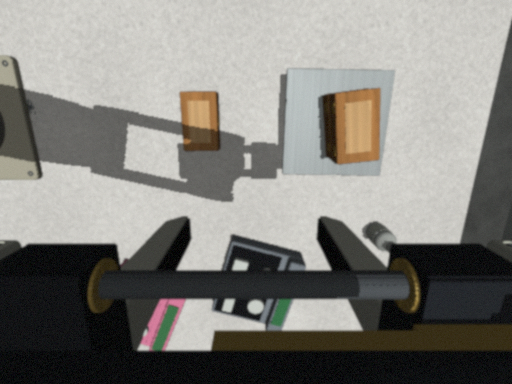

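The wrist view shows the case lying flat at about (200,121), and the column top at about (360,125) on the pan. I'll enlarge to get the corners.

```bash
python3 - <<'E'
import cv2,numpy as np
a=cv2.imread('pics/w3.png'); 
f=lambda x,y,w,h:cv2.resize(a[y:y+h,x:x+w],None,fx=6,fy=6,interpolation=cv2.INTER_CUBIC)
o=np.hstack([f(172,80,56,90),f(315,80,74,90)])
cv2.imwrite('pics/w3c.png',cv2.convertScaleAbs(o,alpha=1.3)); print(o.shape)
E
```

```text
(540, 780, 3)
```

View pics/w3c.png

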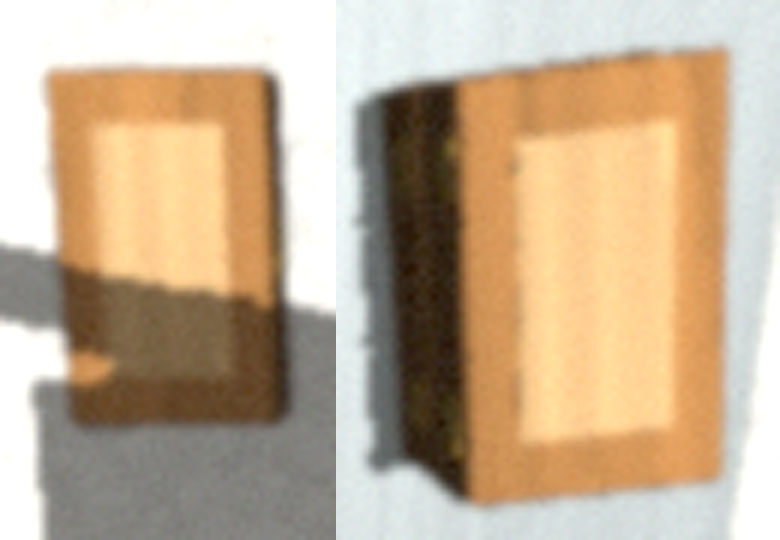

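Corners in the enlarged crop: lying case (48,72), (266,70), (277,422), (72,422); column top (458,84), (728,50), (722,478), (470,500).

```bash
cat > meas.py <<'E'
from h import *
d=np.load('w3.npy',allow_pickle=True).item()
def rect(pts,ox,oy,z):
    P=np.array([onplane(d,ox+x/6-.42,oy+y/6-.42,z)[:2] for x,y in pts]) # TL TR BR BL
    ax=(P[0]-P[3])+(P[1]-P[2]); ay=(P[1]-P[0])+(P[2]-P[3])
    return P.mean(0), np.arctan2(ax[1],ax[0]), np.arctan2(ay[1],ay[0]), np.linalg.norm(ax)/2,np.linalg.norm(ay)/2
N=rect([(48,72),(266,70),(277,422),(72,422)],172,80,.034)
M=rect([(458-336,84),(728-336,50),(722-336,478),(470-336,500)],315,80,.122)
if __name__=='__main__': print(N);print(M)
E
python3 meas.py
```

```text
(array([0.42585975, 0.00077224]), np.float64(1.567777230195618), np.float64(0.0048663510475603754), np.float64(0.09741370467709065), np.float64(0.060449918737941526))
(array([ 0.66512978, -0.00386422]), np.float64(1.6836645716532697), np.float64(0.10488798653264378), np.float64(0.09687351592530845), np.float64(0.06057428855113178))
```

```bash
python3 - <<'E'
from h import *
manip.move_ptp([.665,-.095,.36],down(np.pi/2))
d=snap('wrist','w4.png'); np.save('w4.npy',d,allow_pickle=True); print(manip.read_t())
q=proj(d,[.665,-.004,.122]); x,y=(q-[50,37]).astype(int); x=max(x,0);y=max(y,0); print(q,x,y)
a=cv2.imread('pics/w4.png')[y:y+75,x:x+100]
cv2.imwrite('pics/w4c.png',cv2.convertScaleAbs(cv2.resize(a,None,fx=8,fy=8,interpolation=cv2.INTER_CUBIC),alpha=1.2))
E
```

```text
18.4833
[254.69238848 101.2393687 ] 204 64
```

View pics/w4c.png

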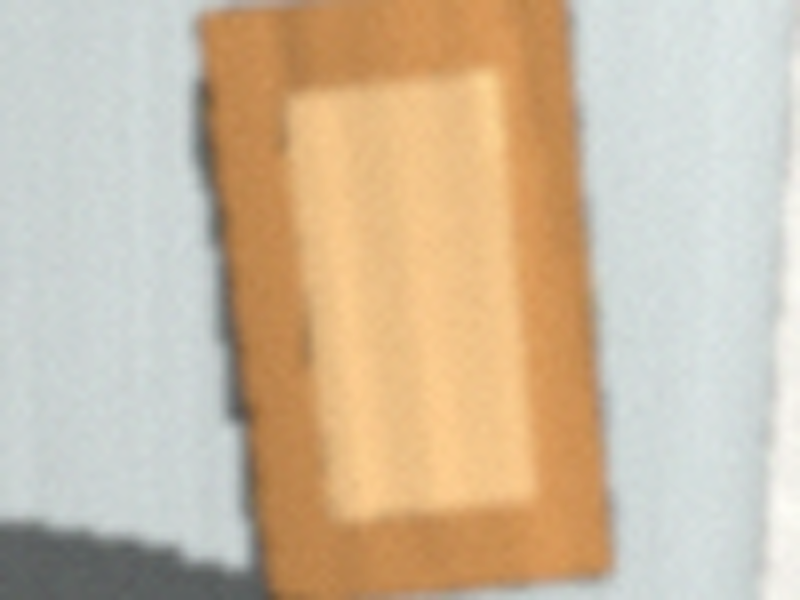

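The close view shows the full column top: its corners are about (202,16), (567,-10), (611,572), (268,600), and the inlay corners are (285,93), (500,70), (537,497), (332,520).

```bash
cat > meas2.py <<'E'
from h import *
d=np.load('w4.npy',allow_pickle=True).item()
def rect(pts):
    P=np.array([onplane(d,204+x/8-.44,64+y/8-.44,.122)[:2] for x,y in pts])
    ax=(P[0]-P[3])+(P[1]-P[2]); ay=(P[1]-P[0])+(P[2]-P[3])
    return P.mean(0), np.arctan2(ax[1],ax[0]), np.arctan2(ay[1],ay[0]), np.linalg.norm(ax)/2,np.linalg.norm(ay)/2
O=rect([(202,16),(567,-10),(611,572),(268,600)]); I=rect([(285,93),(500,70),(537,497),(332,520)])
print(O,I)
E
python3 - <<'E'
import meas,meas2
from h import *
N=meas.N[0]; O,I=meas2.O,meas2.I
M=(O[0]+I[0])/2; y=(O[1]+O[2]+np.pi/2+I[1]+I[2]+np.pi/2)/4
print('place',M,y)
if abs(M-meas.M[0]).max()>.006: raise SystemExit('disagree')
q=down(1.572)
manip.gripper_to(.088,25)
manip.move_ptp([*N,.10],q); print(manip.servo_line([*N,.025],v=.1,force_limit=8))
manip.gripper_to(.04,25); print(manip.read_opening(),manip.read_grip_force())
manip.servo_line([*N,.20],v=.2)
manip.move_ptp([*M,.21],down(y)); manip.servo_line([*M,.158],v=.1)
print(manip.servo_line([*M,.143],v=.015,force_limit=3),manip.read_eef_pos(),manip.read_opening(),manip.read_t())
snap('side','s5.png')
E
```

```text
(array([ 0.66561093, -0.00453577]), np.float64(1.6720873103183362), np.float64(0.07379716975258391), np.float64(0.09531185480652715), np.float64(0.06058440510783062)) (array([ 0.6658225 , -0.00384574]), np.float64(1.6765090217557943), np.float64(0.10496349992573024), np.float64(0.06980787675251277), np.float64(0.036035959954080175))
place [ 0.66571671 -0.00419076] 1.6672374138355595
False
0.06166703717236387 25.000503659248352
True [ 0.66569345 -0.00417141  0.14730262] 0.06187685324602669 24.95
```

```bash
python3 - <<'E'
from h import *
manip.gripper_to(.085); p=manip.read_eef_pos()
manip.servo_line([p[0],p[1],.25],v=.15)
manip.gripper_to(0.0)
manip.move_ptp([.50,-.40,.30],down(np.pi/2))
d=snap('wrist','w6.png'); np.save('w6.npy',d,allow_pickle=True); t=snap('top','t6.png');s=snap('side'); print(manip.read_t())
a=d['pixels'][:,:,::-1][:260]
T=t['pixels'][:,:,::-1]; S=s['pixels'][:,:,::-1]
z=lambda im,k:cv2.resize(im,None,fx=k,fy=k,interpolation=cv2.INTER_CUBIC)
o=np.zeros((600,800,3),np.uint8); o[:260,:512]=a
c=z(T[95:185,210:300],3.2); o[262:262+288,:288]=c[:288]
c=z(S[130:230,165:255],3.2); o[262:262+320,290:578]=c
cv2.imwrite('pics/mix.png',o)
E
```

```text
29.5417
```

View pics/mix.png

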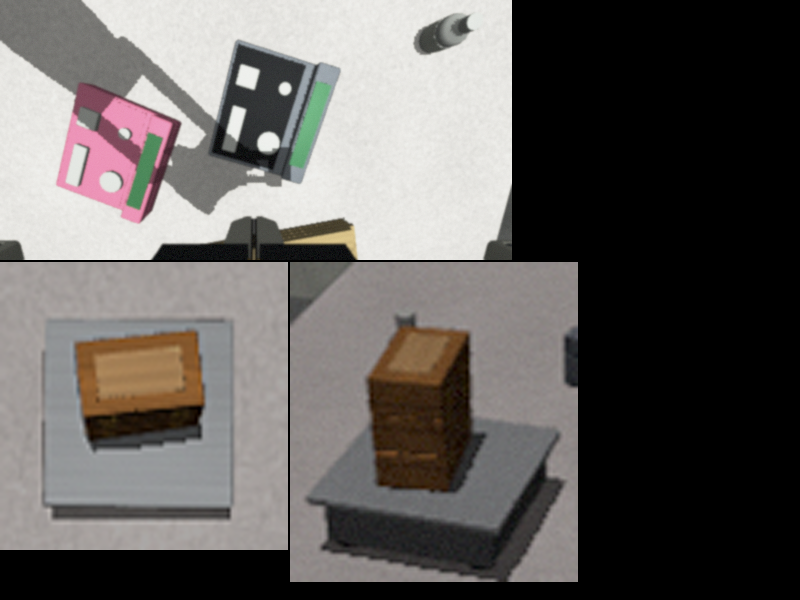

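The column stands square in both views. The dark terminal's keys in the wrist picture are: square (247,77), small (285,89), bar (236,128), large (269,143).

```bash
python3 - <<'E'
from h import *
d=np.load('w6.npy',allow_pickle=True).item()
g=d['pixels'].min(2)
n,_,st,ce=cv2.connectedComponentsWithStats((g>130).astype(np.uint8))
px=[]
for s in [(247,77),(285,89),(236,128),(269,143)]:
    i=min((i for i in range(1,n) if 60<st[i,4]<1200),key=lambda i:np.hypot(*(ce[i]-s))); px.append(ce[i]); print(s,ce[i],st[i])
W=np.array([onplane(d,*p,.046)[:2] for p in px]); L=np.array([[-45,40],[10,40],[-45,-35],[10,-40]])/1e3
Lc=L-L.mean(0);Wc=W-W.mean(0)
psi=np.arctan2((Lc[:,0]*Wc[:,1]-Lc[:,1]*Wc[:,0]).sum(),(Lc*Wc).sum())
R=np.array([[np.cos(psi),-np.sin(psi)],[np.sin(psi),np.cos(psi)]])
F=Lc@R.T+W.mean(0); print(psi,F,(W-F)*1e3)
if abs(W-F).max()>.004: raise SystemExit('bad fit')
q=down(psi)
for k in (3,0,2):
    p=F[k]
    manip.move_ptp([*p,.10],q); manip.servo_line([*p,.070],v=.1)
    r=manip.servo_line([*p,.0555],v=.03,force_limit=8); 
    print(k,r,manip.read_eef_pos(),manip.read_wrist_force()); manip.wait(.15)
    manip.servo_line([*p,.10],v=.1)
print(manip.read_t())
E
```

```text
(247, 77) [247.32420091  76.51598174] [236  64  24  26 438]
(285, 89) [284.70072993  88.24087591] [279  82  13  14 137]
(236, 128) [235.53571429 121.98660714] [226 106  20  36 448]
(269, 143) [267.808      141.72266667] [257 132  23  20 375]
-0.31400602430029084 [[ 0.49409077 -0.27159258]
 [ 0.54640148 -0.2885805 ]
 [ 0.47092543 -0.34292537]
 [ 0.52169178 -0.36466881]] [[-2.16347777 -3.48922714]
 [-1.70379598 -1.81999688]
 [ 3.51611357  6.025438  ]
 [ 0.35116018 -0.71621397]]bad fit
```

The bar key is partly in shadow, so its centroid is biased. I'll fit on the other three.

```bash
python3 - <<'E'
from h import *
d=np.load('w6.npy',allow_pickle=True).item()
px=[(247.3,76.5),(284.7,88.3),(268.3,142.6)]
W=np.array([onplane(d,*p,.046)[:2] for p in px]); L=np.array([[-45,40],[10,40],[10,-40],[-45,-35]])/1e3
Lc=L-L[:3].mean(0);Wc=W-W.mean(0);A=Lc[:3]
psi=np.arctan2((A[:,0]*Wc[:,1]-A[:,1]*Wc[:,0]).sum(),(A*Wc).sum())
R=np.array([[np.cos(psi),-np.sin(psi)],[np.sin(psi),np.cos(psi)]])
F=Lc@R.T+W.mean(0); print(psi,F,(W-F[:3])*1e3,'bar px',proj(d,[*F[3],.046]))
if abs(W-F[:3]).max()>.004: raise SystemExit('bad fit')
q=down(psi)
for k in (2,0,3):
    p=F[k]
    manip.move_ptp([*p,.10],q); manip.servo_line([*p,.070],v=.1)
    r=manip.servo_line([*p,.0555],v=.03,force_limit=8); 
    print(k,r,manip.read_eef_pos(),manip.read_wrist_force()); manip.wait(.15)
    manip.servo_line([*p,.10],v=.1)
print(manip.read_t())
E
```

```text
-0.2790950112827397 [[ 0.49189527 -0.27500417]
 [ 0.54476705 -0.29015588]
 [ 0.52272819 -0.3670603 ]
 [ 0.47123383 -0.34710205]] [[-0.00171295 -0.05692466]
 [-0.06776164 -0.32324761]
 [ 0.06947459  0.38017227]] bar px [233.46759582 129.11892732]
2 True [ 0.5235326  -0.36772056  0.05734993] [-1.26924803  0.92639692  4.69134814]
0 True [ 0.49275206 -0.27567038  0.05727577] [-1.56402997  0.72780673  5.1156476 ]
3 True [ 0.47211504 -0.34770522  0.0573221 ] [-0.31519363  1.42596978  6.22808643]
37.0667
```

```bash
python3 - <<'E'
from h import *
manip.move_ptp([.45,-.36,.25],down(-.28)); manip.wait(.3); snap('side','fin.png')
E
```

```text
(no output)
```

View pics/fin.png

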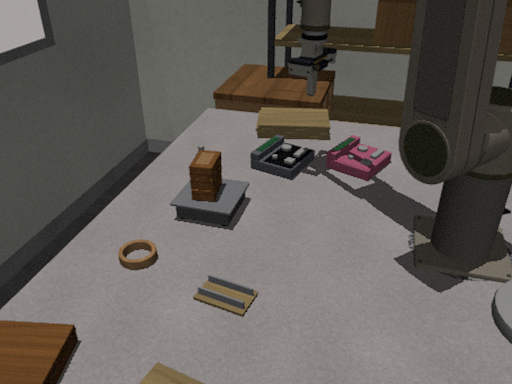

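The column of three stands on the scale at about (206,175), the keys are up, and the arm is clear of everything.

```bash
python3 -c "
from h import *
print(close_job())"
```

```text
the job is handed in; nothing more can be done
None
```

The case lies square on top of the column, the large round, square and bar keys were each pressed once in that order, and the job was handed in at about 38 s of the 72 s allowed; no verdict was returned.

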